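# Zero the kitchen scale under the sugar jar

### The job

Stand the wide white jar gently on the pan of the kitchen scale, upright and near the middle, so that we can weigh what is spooned out of it. Then, with the jar standing there, zero the scale: roll the little thumbwheel in its deck with a fingertip, only as firmly as it needs to turn, until the dial's broad zero mark lies under the needle, and let go. Leave the other things where they are.

Things in the scene. Friction and masses are not known exactly. Their poses are not given: they have to be found in the camera images.
- scale: White mechanical kitchen scale, 190 (x) x 280 (y) x 46 mm to its flat deck, fixed. Origin: centre of its underside; x away from the robot at yaw 0, y left. On the deck at (mm): dial (25, 62), 110 mm across under a flat clear cover 4.5 mm high; sprung pan (0, -80); thumbwheel slot (-62, 62). Robot forces of more than 15 N on any part of it, wheel included, are too much.
- wheel_slot (a point): Middle of the thumbwheel's slot, in the plane of the deck. The wheel is a ribbed disc, radius 22 mm, 10 mm wide, axle along the scale's y; only the top of its rim stands out, above this point, by 4 to 8 mm: it runs 2 mm out of true, so this varies as it turns and must be felt. Wheel and dial plate hang on a sprung carrier that gives way 1 mm down for each 8 N pressed on the rim.
- thumbwheel (a joint): Wheel angle, rad, -0.9 to 4.4, starts at -0.5 to 0.7; grows as the rim's top moves along the scale's +x (about 22 mm a rad); zeroing needs it to grow. Turns the dial 0.5 rad clockwise (from above) a rad. Driven by friction of a fingertip pressing on the rim and moving along x: stiff (about 5 N along the rim), slips if pressed with less than about 6 N; stays where left.
- pan (a joint): How far the pan has sunk, m: 0 empty, grows downward, 12.3 mm for each kg (spring of 800 N/m), stop at 16 mm. Sinking beyond 12 mm counts as overloaded or struck.
- pan_top (a point): Centre of the pan's flat upper face; the pan is a steel disc 110 mm across, its upper face 72 mm above the range top when empty.
- needle_tip (a point): Point near the end of the dark needle, 45 mm from the dial's centre. The needle turns clockwise about the dial's centre as the pan sinks (0.212 rad for each mm); with the pan empty it points along the scale's +x.
- zero_mark (a point): Point on the turning dial plate, 45 mm from its centre, on the zero mark: a black radial bar 6 mm wide and 16 mm long, far broader than the other graduations, which follow clockwise from it. The scale is zeroed when this point lies under needle_tip (their horizontal distance is then 0).
- dial_centre (a point): Centre of the dial, the axis of needle and dial plate, 2 mm above the deck.
- sugar_jar: Wide white jar with a white screw cap, 60 mm in diameter, 90 mm high, 0.33 to 0.55 kg (not told which), standing free on the range top. Origin: centre of its underside, z up.
- salt_shaker: Clear salt shaker with a grey top, 44 mm in diameter, 90 mm high. Origin: centre of its underside. It and the jar may have changed places. Leave it.
- small_jar: Slim white jar, 42 mm in diameter, 98 mm high. Origin: centre of its underside. Leave it.
- mug: Two-tone mug, 90 mm across, 105 mm high, behind the scale. Origin: centre of its underside. Leave it.
- pepper_mill: Wooden pepper mill, 58 mm in diameter, 170 mm high, behind the scale. Origin: centre of its underside. Leave it.
- spoon: Steel tablespoon, 191 mm long, 38 mm wide, lying at the right. Origin: middle of its underside. Leave it.
Things that resemble listed ones, but are neither listed nor needed, are in the scene too. What is shaped like the sugar_jar but blue or green is not meant.

How it is judged:
By the outcome, as a careful person would: the job done as asked, in the order asked, and still so for the second after the job is handed in, with the robot touching nothing.
It also fails if it takes over 72 s, if anything falls off the work surface, if the arm or the gripper's body presses on something with over 40 N, if the wrist force passes 120 N, or if a joint passes its speed limit or range.

### The arm

A 7-joint arm with a two-finger parallel gripper is mounted at the origin on a cart in front of the work surface, level with it; the furniture and walls round the work are solid. World frame = base frame: x ahead of the robot, y to its left, z up, the work surface at z = 0. Lengths are in m, angles in rad, forces in N, time in s.
With the tool pointing down it reaches from about 0.425 to 0.925 m from the base axis. Payload 6.8 kg.
Tool frame: the origin (TCP) lies at the very end of the fingers, on their centre line; the grasp point (between the pads) lies 19 mm behind it (r.tcp_to_grasp is the distance from the TCP to the grasp point, in m); z points along the fingers, y is the line along which they close (so a half turn about z gives the same grasp; the last joint's range is limited). The gripper opens to 85 mm and grips with 20 to 120 N. Pads are 22 mm wide; open, the fingers measure 114 mm over their backs; the gripper's body (76 mm by 85 mm) begins 54 mm behind the grasp point. The pads swing forward as they close: fully open they stand 13 mm farther back than shut.
Start: joints at [1.173, 0.477, 0.022, 1.555, -0.011, 1.109, -0.083], TCP at [0.193, -0.647, 0.231] pointing down, gripper open.
Joint ranges: [-2.96, 2.96], [-0.34, 2.1], [-1.41, 1.46], [0.24, 2.44], [-1.37, 4.51], [0.17, 1.92], [-2.96, 2.96]. Speed limits (rad/s): [2.39, 2.39, 3.14, 3.14, 3.14, 3.14, 3.14].

### API

Orientations are given as a rotation vector (axis times angle).
In Python, from bench import r gives the robot as it stands.
- The arm moves only by the tool step_arm, never from a script. Its argument "moves" is a list of rows, each a list of 7 numbers: the shift along the tool's x, y, z in mm, then the turn, a rotation vector about the tool's x, y, z in rad, then the finger opening in mm, from 0 to 85.4. A call has 1 to 8 rows; each row is the pose to reach, as a shift and turn from the pose commanded when the call began, along the tool's axes at that moment; what a row does not reach only later rows make up. A row lasts 1/10 s, in which the tool goes at most 50 mm and 8.59 degrees, less where a joint would pass 70% of its speed; a pose out of reach is approached as far as the arm can. A call with a gripper value outside its range is refused whole. The fingers move at their own pace and stop on an object; "grip_force" is the grip in N (left out, the last holds). Time passes only in rows, so rows that repeat a pose let the fingers close. It gives the time, the measured TCP pose, the force, the opening and the grip force at its end, in the units of the state.
- r.get_obs(): the state, without advancing time (a new reading comes with each control period).
- r.grab_frame(name): name is "scene" or "top" or "wrist"; returns a dict with "image" (480x640x3 uint8, red, green, blue), "depth" (480x640 float32, m along the optical axis (not along the pixel's ray), 0 where there is no reading), "mtx" (3x3 intrinsics, pixels), "rvec" (rotation vector, rad) and "tvec" (3), from world to camera coordinates, as OpenCV has them. Camera axes: x right, y down, z forward; pixel columns grow to the right and rows downward; lengths in m; the calibration is good to about 2 mm. A picture is of the moment at which its call begins.
- r.hand_in(): hands the job in; it is judged then, once.
The state is a dict: "clock": time; "joints": joint angles; "qvel": joint speeds; "tau": joint torques, N m; "tcp_pos": TCP position; "orientation": TCP orientation; "contact_force": force on the tool from outside, world axes, zero at the start; "moment": the same for the moment, N m; "grip_width": finger opening in m; "gripper_force": force on a finger pad.
Only numpy, scipy, OpenCV 4.12 (cv2) and the standard library are available. Lean on these libraries where they do the work, as an engineer would, in place of code of your own. Each camera call takes 0.05 s, during which the arm holds its last target. There are 200 camera calls.

## Working session

There is one attempt and no reset: what is moved stays moved. The work goes in short steps, Python scripts to look and compute and a tool call to move; the robot and the scene stay as the last step left them, time stands still between calls to the robot, and variables do not carry over. Pictures are saved under pics/ and viewed, at most 10 in all, crops included, and the job is handed in when it is done.

Besides the shell and the picture viewer there is one more tool, called as a command line: name --pt "numbers of a row" for each row, then --argument value for the rest. step_arm: Moves the arm, as the interface text tells. Its arguments: {"type":"object","properties":{"moves":{"type":"array","items":{"type":"array","items":{"type":"number"}}},"grip_force":{"type":"number"}},"required":["moves"]}

```bash
mkdir -p pics; ls; cat > h.py <<'E'
import numpy as np, cv2
from bench import r
def grab(n,f=None):
    d=r.grab_frame(n)
    if f: cv2.imwrite('pics/'+f,d['image'][:,:,::-1])
    return d
def cam(d):
    R=cv2.Rodrigues(np.array(d['rvec'],float))[0]; t=np.array(d['tvec'],float).reshape(3)
    return R,t,np.array(d['mtx'])
def ray(d,u,v,z):
    R,t,K=cam(d); w=R.T@np.linalg.inv(K)@[u,v,1]; c=-R.T@t
    return c+w*(z-c[2])/w[2]
def proj(d,p):
    R,t,K=cam(d); q=K@(R@np.array(p)+t); return q[:2]/q[2]
def pt(d,u,v):
    R,t,K=cam(d); return R.T@(np.linalg.inv(K)@[u,v,1]*d['depth'][int(v),int(u)]-t)
def totool(p):
    o=r.get_obs(); R=cv2.Rodrigues(np.array(o['orientation'],float))[0]
    return R.T@(np.array(p)-o['tcp_pos'])*1000
E
python3 - <<'E'
from h import *
a=grab('scene','s1.png');b=grab('top','t1.png')
import pickle;pickle.dump((a,b),open('f1.pkl','wb'))
o=r.get_obs();print(o); print(cv2.Rodrigues(np.array(o['orientation'],float))[0].round(3))
for d in(a,b): R,t,K=cam(d);print((-R.T@t).round(3),K[0,0])
E
```

```text
pics
{'clock': 0.1, 'joints': array([ 1.17290222,  0.47771894,  0.02232918,  1.55631422, -0.0115354 ,
        1.10929202, -0.08308097]), 'qvel': array([-0.00163616, -0.00045279,  0.00080926, -0.00326942,  0.00155531,
       -0.00057645, -0.00164165]), 'tau': array([ 4.15664646e-03, -5.97764575e+01,  1.61378201e+00, -2.81954867e+01,
        1.28867256e-02,  5.04712109e-03,  2.10571937e-05]), 'tcp_pos': array([ 0.19274714, -0.64635954,  0.23043785]), 'orientation': array([-3.10710424e+00, -4.53444204e-01,  4.85182867e-04]), 'contact_force': array([-0.09015915,  0.05827753, -0.1610848 ]), 'moment': array([-0.03510673, -0.0339814 ,  0.0200851 ]), 'gripper_force': 0.0, 'grip_width': 0.08554061449861773}
[[ 0.958  0.286 -0.001]
 [ 0.286 -0.958  0.002]
 [-0.    -0.002 -1.   ]]
[0.094 0.356 0.606] 475.93596706910785
[ 0.491 -0.297  1.214] 577.2782432616765
```

View pics/t1.png

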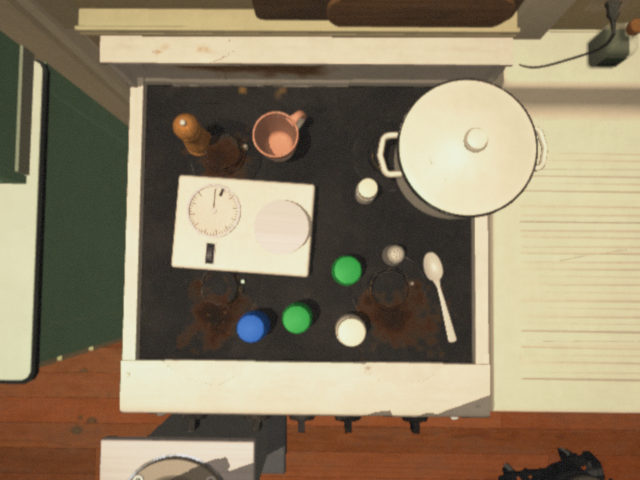

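View pics/s1.png

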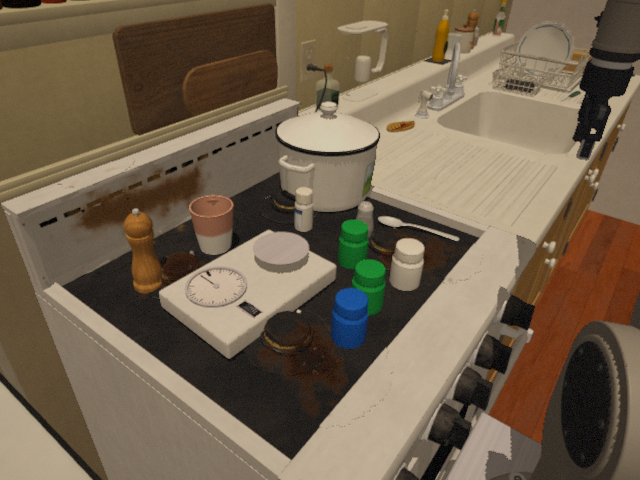

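Candidates in the top view: wide white jar (351,330), slim white jar (367,190), salt shaker (394,254), green jars (347,270) and (297,319), blue jar (252,327). By description I choose (351,330), which is (407,265) in the scene view. The scale is at (244,226), with its dial at (215,211), pan at (282,227) and wheel at (210,253).

```bash
cat > m1.py <<'E'
from h import *
import pickle; a,b=pickle.load(open('f1.pkl','rb'))
im=b['image']; hsv=cv2.cvtColor(im,cv2.COLOR_RGB2HSV)
def blob(mask,u,v):
    n,l,s,c=cv2.connectedComponentsWithStats(mask.astype(np.uint8)); k=l[v,u]; return (l==k).astype(np.uint8),c[k],s[k]
# tops by depth: points near height
R,t,K=cam(b); uu,vv=np.meshgrid(np.arange(640),np.arange(480))
P=(np.stack([uu,vv,np.ones_like(uu)],-1)@np.linalg.inv(K).T)*b['depth'][...,None]
W=(P-t)@R
for n,(u,v) in dict(jar=(351,330),slim=(367,190),salt=(394,254),g1=(347,270),g2=(297,319),blue=(252,327)).items():
    z=W[v-2:v+3,u-2:u+3,2].mean(); m,c,s=blob(abs(W[...,2]-z)<.006,u,v)
    print(n,z.round(3),ray(b,*c,z).round(4),s[2:], 'diam',2*np.sqrt(s[4]/np.pi)*(b['depth'][v,u]/K[0,0]))
m,c,s=blob((W[...,2]>.030)&(W[...,2]<.085),180,200)
(cc,wh,ang)=cv2.minAreaRect(cv2.findContours(m,0,2)[0][0]); box=cv2.boxPoints((cc,wh,ang))
B=np.array([ray(b,*q,.046) for q in box]);print(B.round(4),np.linalg.norm(B-np.roll(B,1,0),axis=1))
o=B.mean(0);print('scale',o, 'z',np.median(W[190:260,250:255,2]))
e=[B[(i+1)%4]-B[i] for i in range(4)]; e=[x for x in e if np.linalg.norm(x)>.23 and x[1]>0][0]; yaw=np.arctan2(-e[0],e[1]);print('yaw',yaw)
Rz=np.array([[np.cos(yaw),-np.sin(yaw)],[np.sin(yaw),np.cos(yaw)]])
for n,q in dict(dial=(.025,.062),pan=(0,-.08),wheel=(-.062,.062)).items():
    w=o[:2]+Rz@q; print(n,w.round(4),proj(b,[*w,.072 if n=='pan' else .046]).round(1))
print('panz',W[227,282],W[253,210])
cr=lambda d,u,v,s:cv2.resize(d['image'][v-s:v+s,u-s:u+s],(400,400),interpolation=3)
cv2.imwrite('pics/c1.png',np.hstack([cr(a,407,262,40),cr(b,225,225,50)])[:,:,::-1])
E
python3 m1.py
```

```text
jar 0.135 [ 0.5585 -0.2922  0.135 ] [   640    480 304983] diam 1.2041301865246434
slim 0.144 [ 0.5584 -0.2921  0.1442] [   640    480 305768] diam 1.2130114365679119
salt 0.089 [ 0.537  -0.4403  0.0893] [ 15  16 169] diam 0.028567438667849374
g1 0.09 [ 0.5043 -0.3451  0.0905] [ 28  27 589] diam 0.05315964870921967
g2 0.091 [ 0.4083 -0.2473  0.0915] [ 27  28 598] diam 0.0532610560494715
blue 0.091 [ 0.39   -0.1591  0.091 ] [ 28  28 612] diam 0.05398038294010198
[[ 0.4369  0.0127  0.046 ]
 [ 0.6965  0.0009  0.046 ]
 [ 0.6787 -0.28    0.046 ]
 [ 0.4203 -0.2645  0.046 ]] [0.27772887 0.25985194 0.28148159 0.25886802]
scale [ 0.5580888  -0.13271852  0.046     ] z 0.04641404700768536
yaw 1.5107180761086447
dial [ 0.4977 -0.104 ] [226.8 272.3]
pan [ 0.6379 -0.1375] [242.8 201.9]
wheel [ 0.4925 -0.1909] [269.6 275.3]
panz [ 0.5882267  -0.21659919  0.07542583] [ 0.5361308  -0.07043941  0.05296162]
```

View pics/c1.png

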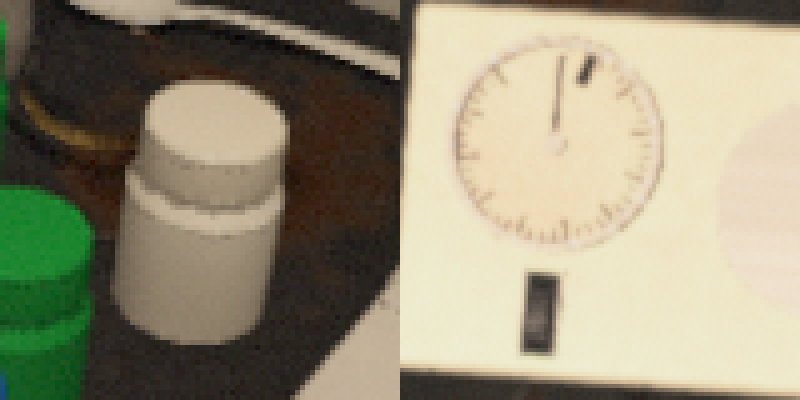

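The crop confirms a wide white screw-cap jar. The zero mark lies about 20° clockwise of the needle, and the wheel slot is the dark rectangle. I'll measure the jar and scale by colour next.

```bash
cat > m2.py <<'E'
from h import *
import pickle; a,b=pickle.load(open('f1.pkl','rb'))
g=cv2.cvtColor(b['image'],cv2.COLOR_RGB2HSV)[...,2]
def blob(mask,u,v):
    n,l,s,c=cv2.connectedComponentsWithStats(mask.astype(np.uint8)); k=l[v,u]; return (l==k).astype(np.uint8),c[k],s[k]
m=g>150
mm,c,s=blob(m,351,328); print('jar',c,s); 
p=ray(b,*c,.09);print(p.round(4))
hull=cv2.findContours(mm,0,2)[0][0];print('circle',cv2.minEnclosingCircle(hull))
mm,c,s=blob(m,180,200); h=cv2.findContours(mm,0,2)[0];h=max(h,key=cv2.contourArea)
box=cv2.boxPoints(cv2.minAreaRect(h)); print(box.round(1))
B=np.array([ray(b,*q,.046) for q in box]);print(np.linalg.norm(B-np.roll(B,1,0),axis=1))
o=B.mean(0);print('scale',o)
e=[B[(i+1)%4]-B[i] for i in range(4)]; e=[x for x in e if np.linalg.norm(x)>.23 and x[1]>0][0]; yaw=np.arctan2(-e[0],e[1]);print('yaw',yaw)
Rz=np.array([[np.cos(yaw),-np.sin(yaw)],[np.sin(yaw),np.cos(yaw)]])
for n,q in dict(dial=(.025,.062),pan=(0,-.08),wheel=(-.062,.062)).items():
    w=o[:2]+Rz@q; print(n,w.round(4),proj(b,[*w,.072 if n=='pan' else .046]).round(1))
# slot
mm,c,s=blob(g<110,210,253);print('slot',c,s,ray(b,*c,.046))
E
python3 m2.py
```

```text
jar [350.11849711 331.24277457] [336 317  30  30 692]
[ 0.3862 -0.3521  0.09  ]
circle ((350.0, 331.0), 15.264437675476074)
[[170.9 266.4]
 [177.8 174.2]
 [314.2 184.4]
 [307.4 276.6]]
[0.2775075  0.18898201 0.28022276 0.18825844]
scale [ 0.59370948 -0.13402873  0.046     ]
yaw -0.06373976340926886
dial [ 0.6226 -0.0737] [213.2 210.8]
pan [ 0.5886 -0.2139] [280.7 226.9]
wheel [ 0.5358 -0.0682] [209.6 253.3]
slot [368.89221872 261.49986551] [     0      0    640    480 178454] [ 0.52247821 -0.39126622  0.046     ]
```

step_arm --pt "270 -225 60 0 0 0 85" --pt "270 -225 60 0 0 0 85" --pt "270 -225 60 0 0 0 85" --pt "270 -225 60 0 0 0 85" --pt "270 -225 60 0 0 0 85" --pt "270 -225 60 0 0 0 85" --pt "270 -225 60 0 0 0 85" --pt "270 -225 60 0 0 0 85"

```text
clock: 0.9
tcp_pos: [0.3907, -0.3474, 0.1702]
orientation: [-3.103, -0.468, -0.001]
contact_force: [-0.1, -1.3, -0.4]
grip_width: 0.085
gripper_force: 0.0
```

```bash
python3 - <<'E'
from h import *
d=grab('wrist','w1.png'); print(r.get_obs()['tcp_pos'],totool([.389,-.352,.025]))
R,t,K=cam(d);print((-R.T@t).round(3),proj(d,[.389,-.352,.09]))
E
```

```text
[ 0.38974201 -0.34941384  0.17048732] [ -1.51905492   2.63050786 145.48048576]
[ 0.468 -0.325  0.313] [318.93979272 253.65272599]
```

View pics/w1.png

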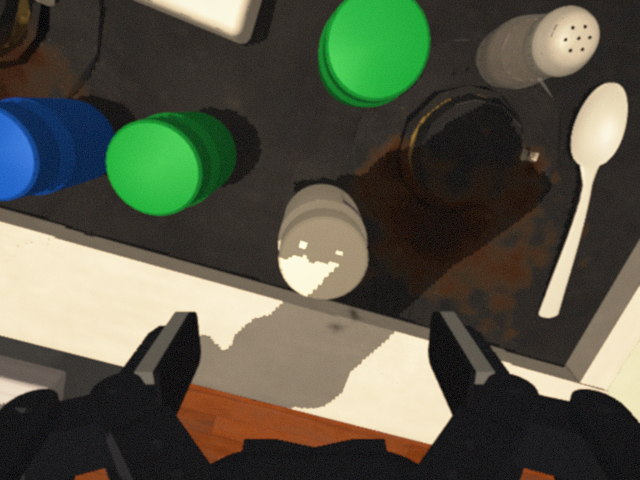

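The wrist view shows the jar cap centred at about (323,252), about 2 mm from where I projected it. Both sides are clear for the fingers, so I descend.

step_arm --pt "-1 4 40 0 0 0 85" --pt "-1 4 80 0 0 0 85" --pt "-1 4 110 0 0 0 85" --pt "-1 4 130 0 0 0 85" --pt "-1 4 143 0 0 0 85" --pt "-1 4 143 0 0 0 85"

```text
clock: 1.55
tcp_pos: [0.386, -0.3585, 0.0269]
orientation: [-3.107, -0.451, 0.004]
contact_force: [-1.3, -0.6, 1.0]
grip_width: 0.085
gripper_force: 0.0
```

step_arm --pt "0 0 0 0 0 0 45" --pt "0 0 0 0 0 0 45" --pt "0 0 0 0 0 0 45" --pt "0 0 0 0 0 0 45" --pt "0 0 0 0 0 0 45" --pt "0 0 0 0 0 0 45" --grip_force 30

```text
clock: 2.15
tcp_pos: [0.3875, -0.3578, 0.0297]
orientation: [-3.108, -0.454, -0.0]
contact_force: [-2.7, 3.0, 6.1]
grip_width: 0.0588
gripper_force: 26.4
```

step_arm --pt "0 0 -5 0 0 0 45" --pt "0 0 -20 0 0 0 45" --pt "0 0 -60 0 0 0 45" --pt "0 0 -100 0 0 0 45" --pt "0 0 -130 0 0 0 45" --pt "0 0 -130 0 0 0 45" --pt "0 0 -130 0 0 0 45"

```text
clock: 2.85
tcp_pos: [0.3873, -0.3583, 0.1586]
orientation: [3.108, 0.453, 0.001]
contact_force: [-0.4, -0.9, -5.0]
grip_width: 0.0584
gripper_force: 28.0
```

```bash
python3 - <<'E'
from h import *
d=grab('scene','s2.png'); o=r.get_obs(); print(o['tcp_pos'],o['contact_force'],o['grip_width'],totool([.5886,-.2139,.11]))
# wrist detail
cv2.imwrite('pics/s2c.png',cv2.resize(d['image'][120:360,300:560],None,fx=2,fy=2)[:,:,::-1])
E
```

```text
[ 0.38663128 -0.35774638  0.15742568] [ 0.56872724 -0.18622976 -5.52814078] 0.058370035486543834 [234.68445227 -80.12142996  47.2874763 ]
```

View pics/s2c.png

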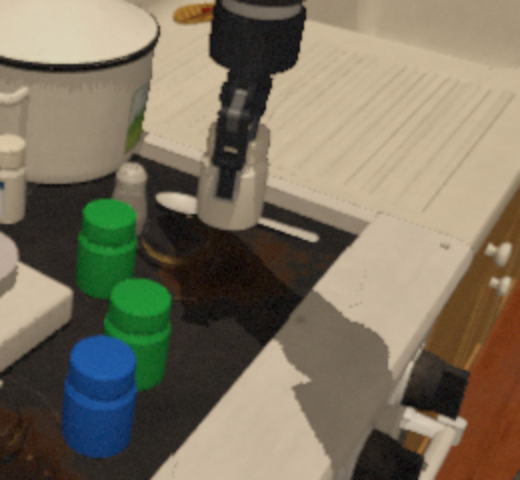

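step_arm --pt "30 -10 0 0 0 0 45" --pt "75 -25 0 0 0 0 45" --pt "120 -41 0 0 0 0 45" --pt "165 -56 0 0 0 0 45" --pt "210 -72 0 0 0 0 45" --pt "234 -80 10 0 0 0 45" --pt "234 -80 30 0 0 0 45" --pt "234 -80 40 0 0 0 45"

```text
clock: 3.7
tcp_pos: [0.587, -0.213, 0.1141]
orientation: [-3.105, -0.457, 0.009]
contact_force: [-1.7, 0.4, -5.9]
grip_width: 0.0583
gripper_force: 28.0
```

```bash
python3 - <<'E'
from h import *
d=grab('scene','s3.png'); o=r.get_obs(); print(o['tcp_pos'],o['contact_force'],o['grip_width'],totool([.5886,-.2139,.1005]))
cv2.imwrite('pics/s3c.png',cv2.resize(d['image'][120:360,150:400],None,fx=2,fy=2)[:,:,::-1])
E
```

```text
[ 0.58555514 -0.21396114  0.11303481] [-2.12221074  0.13356407 -6.58026981] 0.058340176934377035 [ 3.02921866  0.86655458 12.50876534]
```

View pics/s3c.png

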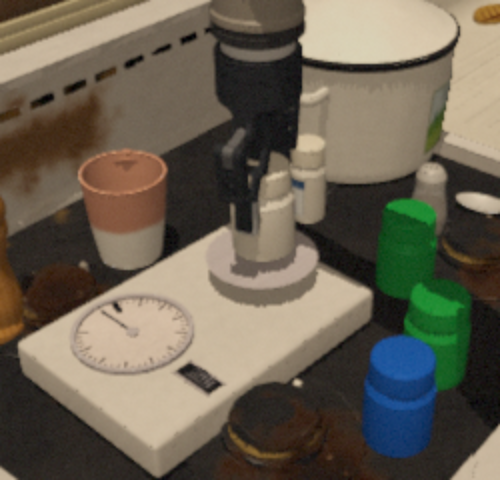

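The jar is upright over the middle of the pan, and the needle hasn't moved yet. I lower it slowly.

step_arm --pt "2 1 3 0 0 0 45" --pt "2 1 6 0 0 0 45" --pt "2 1 9 0 0 0 45" --pt "2 1 11 0 0 0 45" --pt "2 1 12 0 0 0 45" --pt "2 1 13 0 0 0 45" --pt "2 1 13 0 0 0 45"

```text
clock: 4.45
tcp_pos: [0.5911, -0.2151, 0.1053]
orientation: [3.109, 0.454, 0.0]
contact_force: [1.1, 0.0, -5.3]
grip_width: 0.0582
gripper_force: 28.0
```

step_arm --pt "0 0 1 0 0 0 45" --pt "0 0 2 0 0 0 45" --pt "0 0 3 0 0 0 45" --pt "0 0 3 0 0 0 45" --pt "0 0 3 0 0 0 45"

```text
clock: 4.95
tcp_pos: [0.5911, -0.2151, 0.1023]
orientation: [3.109, 0.454, -0.0]
contact_force: [-0.0, 0.3, -4.6]
grip_width: 0.0584
gripper_force: 28.0
```

step_arm --pt "0 0 1 0 0 0 45" --pt "0 0 2 0 0 0 45" --pt "0 0 3 0 0 0 45" --pt "0 0 4 0 0 0 45" --pt "0 0 4 0 0 0 45" --pt "0 0 4 0 0 0 45"

```text
clock: 5.55
tcp_pos: [0.5912, -0.2151, 0.0985]
orientation: [3.109, 0.454, 0.0]
contact_force: [-0.9, -0.3, -2.1]
grip_width: 0.058
gripper_force: 28.2
```

step_arm --pt "0 0 1 0 0 0 45" --pt "0 0 2 0 0 0 45" --pt "0 0 2.5 0 0 0 45" --pt "0 0 2.5 0 0 0 45" --pt "0 0 2.5 0 0 0 45"

```text
clock: 6.05
tcp_pos: [0.5913, -0.2151, 0.096]
orientation: [3.108, 0.454, 0.0]
contact_force: [-0.7, 0.3, -0.4]
grip_width: 0.0583
gripper_force: 28.4
```

step_arm --pt "0 0 0 0 0 0 60" --pt "0 0 0 0 0 0 62" --pt "0 0 0 0 0 0 66" --pt "0 0 0 0 0 0 72" --pt "0 0 0 0 0 0 80" --pt "0 0 0 0 0 0 85" --pt "0 0 0 0 0 0 85" --pt "0 0 0 0 0 0 85" --grip_force 20

```text
clock: 6.85
tcp_pos: [0.5911, -0.2151, 0.0958]
orientation: [3.109, 0.454, 0.0]
contact_force: [-0.1, 0.5, 0.4]
grip_width: 0.0851
gripper_force: 0.0
```

step_arm --pt "0 0 -10 0 0 0 85" --pt "0 0 -40 0 0 0 85" --pt "0 0 -80 0 0 0 85" --pt "0 0 -115 0 0 0 85" --pt "0 0 -115 0 0 0.13 60" --pt "0 0 -115 0 0 0.25 30" --pt "0 0 -115 0 0 0.355 0" --pt "0 0 -115 0 0 0.355 0"

```text
clock: 7.65
tcp_pos: [0.5913, -0.215, 0.2117]
orientation: [3.14, -0.104, 0.001]
contact_force: [0.2, -0.2, 0.1]
grip_width: 0.0275
gripper_force: 0.0
```

```bash
python3 - <<'E'
from h import *
o=r.get_obs(); R=cv2.Rodrigues(o['orientation'])[0]; print(o['tcp_pos'],R.round(3),o['contact_force'],totool([.5358,-.0682,.10]))
d=grab('scene','s4.png')
cv2.imwrite('pics/s4c.png',cv2.resize(d['image'][180:360,150:350],None,fx=3,fy=3,interpolation=2)[:,:,::-1])
E
```

```text
[ 0.59125946 -0.21500262  0.21171466] [[ 0.998 -0.066  0.001]
 [-0.066 -0.998 -0.   ]
 [ 0.001  0.    -1.   ]] [ 0.18664058 -0.20399956  0.07526065] [ -65.10766717 -142.8677373   111.60970975]
```

View pics/s4c.png

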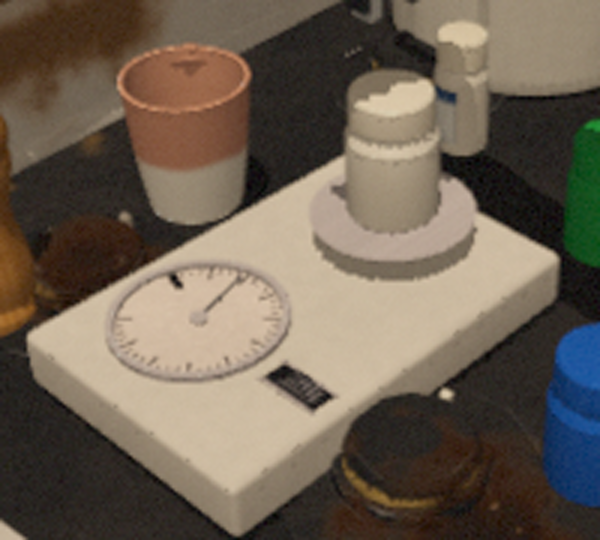

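The jar stands upright on the pan, with its base near the pan's middle. The needle points to about (240,275) in the crop and the mark is at (177,280), anticlockwise of it. Next I measure the dial angles.

```bash
cat > dial.py <<'E'
from h import *
import sys
C=np.array([.6226,-.0737]); YAW=-.064
def polar(d,rs,z,n=720):
    g=cv2.cvtColor(d['image'],cv2.COLOR_RGB2GRAY).astype(np.float32)
    th=np.arange(n)*2*np.pi/n   # clockwise from scale +x
    out=[]
    for rr in rs:
        P=[proj(d,[C[0]+rr*np.cos(YAW-t),C[1]+rr*np.sin(YAW-t),z]) for t in th]
        P=np.array(P,np.float32); out.append(cv2.remap(g,P[None,:,0],P[None,:,1],1)[0])
    return th,np.array(out)
def peak(th,p,w):
    k=np.ones(w)/w; n=len(p); s=np.convolve(np.r_[p,p,p],k,'same')[n:2*n]; i=s.argmin()
    j=np.arange(i-w,i+w+1); q=np.median(p)-p[j%n]; q=np.clip(q-.3*q.max(),0,None)
    return (q*j).sum()/q.sum()*2*np.pi/n, s[i], np.median(p)
def measure(d):
    th,a=polar(d,np.arange(.040,.051,.002),.048); m=peak(th,a.mean(0),14)
    th,b=polar(d,np.arange(.014,.034,.002),.050); nd=peak(th,b.mean(0),8)
    return m,nd
if __name__=='__main__':
    for n in sys.argv[1:]:
        d=r.grab_frame(n); m,nd=measure(d); print(n,'mark',np.round(m,3),'needle',np.round(nd,3),'diff',round((nd[0]-m[0]+3.14159)%6.28318-3.14159,3))
        print(r.get_obs()['clock'])
E
python3 dial.py scene top; python3 - <<'E'
from h import *; from dial import *
import pickle
for d in pickle.load(open('f1.pkl','rb')): print(np.round(measure(d),3))
E
```

```text
scene mark [  0.334  79.384 176.055] needle [  1.386 135.362 190.881] diff 1.052
7.75
top mark [  0.217 116.676 141.575] needle [  0.251 103.005 138.72 ] diff 0.034
7.8
[[  0.334  73.191 167.687]
 [  6.229 124.744 182.689]]
[[3.32000e-01 1.28430e+02 2.12242e+02]
 [1.70000e-02 1.73008e+02 2.22769e+02]]
```

step_arm --pt "-24 -47 0 0 0 0 0" --pt "-48 -94 0 0 0 0 0" --pt "-74 -143 10 0 0 0 0" --pt "-74 -143 60 0 0 0 0" --pt "-74 -143 105 0 0 0 0" --pt "-74 -143 135 0 0 0 0" --pt "-74 -143 145 0 0 0 0" --pt "-74 -143 145 0 0 0 0"

```text
clock: 8.6
tcp_pos: [0.526, -0.0676, 0.065]
orientation: [-3.14, 0.101, 0.004]
contact_force: [-0.2, 0.4, 0.9]
grip_width: 0.0002
gripper_force: 0.0
```

```bash
python3 - <<'E'
from h import *
o=r.get_obs(); print(o['tcp_pos'],o['contact_force'],o['grip_width'],totool([.5358,-.0682,.054]))
d=grab('wrist','w5.png'); print(proj(d,[.5358,-.0682,.05]), proj(d,o['tcp_pos']))
E
```

```text
[ 0.5260369  -0.06759071  0.06500369] [-0.21006401  0.38189255  0.87203228] 0.00021856043093336052 [ 9.80695442 -0.01884115 10.98152355]
[311.95313022 279.49624045] [311.82774373 317.39250478]
```

View pics/w5.png

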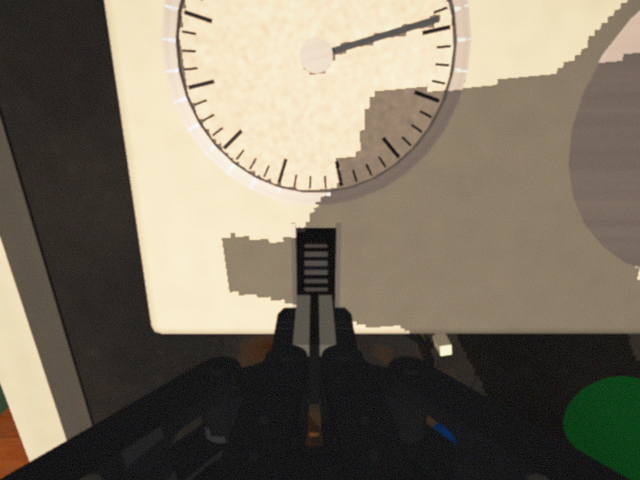

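The wrist view shows the fingertips at about (315,300), in line with the slot centred at column 316. The needle tip is at (437,20) and the dial centre at (317,55). Now I feel for the rim.

step_arm --pt "2 0 5 0 0 0 0" --pt "2 0 9 0 0 0 0" --pt "2 0 10 0 0 0 0" --pt "2 0 11 0 0 0 0" --pt "2 0 11 0 0 0 0" --pt "2 0 11 0 0 0 0"

```text
clock: 9.25
tcp_pos: [0.5287, -0.0677, 0.055]
orientation: [3.14, -0.102, 0.0]
contact_force: [-1.0, -1.0, 0.1]
grip_width: 0.0
gripper_force: 0.0
```

step_arm --pt "0 0 0.5 0 0 0 0" --pt "0 0 1 0 0 0 0" --pt "0 0 1 0 0 0 0" --pt "0 0 1 0 0 0 0"

```text
clock: 9.65
tcp_pos: [0.5286, -0.0677, 0.0538]
orientation: [3.14, -0.102, -0.0]
contact_force: [0.5, 0.4, 0.5]
grip_width: 0.0001
gripper_force: 0.0
```

step_arm --pt "0 0 0.5 0 0 0 0" --pt "0 0 1 0 0 0 0" --pt "0 0 1 0 0 0 0" --pt "0 0 1 0 0 0 0"

```text
clock: 10.05
tcp_pos: [0.5287, -0.0677, 0.053]
orientation: [3.14, -0.103, 0.0]
contact_force: [-1.1, 0.4, 2.6]
grip_width: -0.0002
gripper_force: 1.5
```

step_arm --pt "0 0 0.5 0 0 0 0" --pt "0 0 0.7 0 0 0 0" --pt "0 0 0.7 0 0 0 0" --pt "0 0 0.7 0 0 0 0"

```text
clock: 10.45
tcp_pos: [0.5287, -0.0677, 0.0524]
orientation: [3.14, -0.102, 0.0]
contact_force: [-1.9, -0.1, 6.3]
grip_width: -0.0
gripper_force: 3.2
```

step_arm --pt "0 0 0.4 0 0 0 0" --pt "1 0 0.4 0 0 0 0" --pt "2 0 0.4 0 0 0 0" --pt "3 0 0.4 0 0 0 0" --pt "3 0 0.4 0 0 0 0"

```text
clock: 10.95
tcp_pos: [0.5307, -0.0678, 0.052]
orientation: [3.14, -0.103, -0.003]
contact_force: [-3.8, 0.5, 10.6]
grip_width: -0.0004
gripper_force: 5.0
```

step_arm --pt "1 0 -0.2 0 0 0 0" --pt "2 0 -0.2 0 0 0 0" --pt "3 0 -0.2 0 0 0 0" --pt "4 0 -0.2 0 0 0 0" --pt "4 0 -0.2 0 0 0 0"

```text
clock: 11.45
tcp_pos: [0.5348, -0.0681, 0.0522]
orientation: [3.14, -0.102, -0.003]
contact_force: [-4.8, -0.0, 10.2]
grip_width: -0.0001
gripper_force: 5.0
```

```bash
python3 dial.py scene wrist
```

```text
scene mark [  1.981  23.512 166.423] needle [  2.775  28.222 190.316] diff 0.794
11.5
wrist mark [  0.      0.    132.612] needle [  1.271  97.519 232.401] diff 1.271
11.55
```

step_arm --pt "1 0 0 0 0 0 0" --pt "2 0 0 0 0 0 0" --pt "3 0 0 0 0 0 0" --pt "4 0 0 0 0 0 0" --pt "4 0 0 0 0 0 0"

```text
clock: 12.05
tcp_pos: [0.5389, -0.0684, 0.0523]
orientation: [3.14, -0.103, -0.002]
contact_force: [-4.4, 0.1, 9.9]
grip_width: 0.0001
gripper_force: 5.2
```

step_arm --pt "1 0 0 0 0 0 0" --pt "2 0 0 0 0 0 0" --pt "3 0 0 0 0 0 0" --pt "3 0 0 0 0 0 0"

```text
clock: 12.45
tcp_pos: [0.542, -0.0686, 0.0524]
orientation: [3.14, -0.102, -0.002]
contact_force: [-3.9, 0.3, 9.9]
grip_width: 0.0002
gripper_force: 5.2
```

step_arm --pt "1 0 0 0 0 0 0" --pt "2 0 0 0 0 0 0" --pt "3 0 0 0 0 0 0" --pt "3 0 0 0 0 0 0"

```text
clock: 12.85
tcp_pos: [0.5453, -0.0688, 0.0524]
orientation: [3.14, -0.102, -0.001]
contact_force: [-3.2, 0.7, 8.8]
grip_width: -0.0001
gripper_force: 4.4
```

step_arm --pt "0 0 -3 0 0 0 0" --pt "0 0 -12 0 0 0 0" --pt "-8 0 -50 0 0 0 0" --pt "-8 0 -90 0 0 0 0" --pt "-8 0 -90 0 0 0 0"

```text
clock: 13.35
tcp_pos: [0.5411, -0.0684, 0.1473]
orientation: [3.14, -0.103, 0.015]
contact_force: [0.7, -0.0, 0.2]
grip_width: 0.0001
gripper_force: 0.0
```

```bash
python3 dial.py scene wrist; python3 -c "
from h import *
print(r.get_obs()['tcp_pos'],r.get_obs()['contact_force'],totool([.527,-.0677,.056]))"
```

```text
scene mark [  0.691  81.632 166.299] needle [  1.38  136.077 192.213] diff 0.689
13.4
wrist mark [  0.689  55.331 207.727] needle [  1.263 110.819 233.335] diff 0.574
13.45
[ 0.53833499 -0.0683571   0.1431432 ] [-0.69687737  0.57409073 -0.27061147] [-1.15940720e+01  8.10662682e-02  8.71115499e+01]
```

step_arm --pt "-11 0 40 0 0 0 0" --pt "-11 0 75 0 0 0 0" --pt "-11 0 86 0 0 0 0" --pt "-11 0 88 0 0 0 0" --pt "-11 0 89 0 0 0 0" --pt "-11 0 90 0 0 0 0" --pt "-11 0 90 0 0 0 0" --pt "-11 0 90 0 0 0 0"

```text
clock: 14.25
tcp_pos: [0.5257, -0.0676, 0.0526]
orientation: [3.14, -0.103, -0.004]
contact_force: [-4.8, 0.4, 6.9]
grip_width: 0.0001
gripper_force: 3.9
```

step_arm --pt "0 0 0.3 0 0 0 0" --pt "1 0 0.3 0 0 0 0" --pt "2 0 0.3 0 0 0 0" --pt "3 0 0.3 0 0 0 0" --pt "4 0 0.3 0 0 0 0" --pt "4 0 0.3 0 0 0 0"

```text
clock: 14.85
tcp_pos: [0.5307, -0.0679, 0.0528]
orientation: [3.14, -0.103, -0.001]
contact_force: [-4.1, 0.5, 8.4]
grip_width: -0.0002
gripper_force: 4.2
```

step_arm --pt "1 0 0 0 0 0 0" --pt "2 0 0 0 0 0 0" --pt "3 0 0 0 0 0 0" --pt "3 0 0 0 0 0 0"

```text
clock: 15.25
tcp_pos: [0.5337, -0.0681, 0.0527]
orientation: [3.14, -0.103, -0.001]
contact_force: [-4.2, 0.2, 7.9]
grip_width: 0.0001
gripper_force: 4.1
```

step_arm --pt "1 0 0.1 0 0 0 0" --pt "2 0 0.2 0 0 0 0" --pt "3 0 0.2 0 0 0 0" --pt "4 0 0.2 0 0 0 0" --pt "4 0 0.2 0 0 0 0"

```text
clock: 15.75
tcp_pos: [0.5378, -0.0684, 0.0526]
orientation: [3.14, -0.103, -0.0]
contact_force: [-3.3, -0.6, 8.0]
grip_width: 0.0
gripper_force: 4.1
```

step_arm --pt "1 0 0.1 0 0 0 0" --pt "2 0 0.2 0 0 0 0" --pt "3 0 0.2 0 0 0 0" --pt "4 0 0.2 0 0 0 0" --pt "4 0 0.2 0 0 0 0"

```text
clock: 16.25
tcp_pos: [0.5418, -0.0686, 0.0524]
orientation: [3.14, -0.103, -0.0]
contact_force: [-2.8, 0.4, 8.9]
grip_width: -0.0001
gripper_force: 4.1
```

step_arm --pt "1 0 0 0 0 0 0" --pt "2 0 0.1 0 0 0 0" --pt "3 0 0.1 0 0 0 0" --pt "3 0 0.1 0 0 0 0"

```text
clock: 16.65
tcp_pos: [0.5448, -0.0688, 0.0523]
orientation: [3.14, -0.103, -0.0]
contact_force: [-3.4, 0.3, 7.2]
grip_width: 0.0001
gripper_force: 3.8
```

step_arm --pt "0 0 -3 0 0 0 0" --pt "0 0 -12 0 0 0 0" --pt "-8 0 -50 0 0 0 0" --pt "-8 0 -90 0 0 0 0" --pt "-8 0 -90 0 0 0 0" --pt "-8 0 -90 0 0 0 0" --pt "-8 0 -90 0 0 0 0"

```text
clock: 17.35
tcp_pos: [0.5361, -0.0682, 0.1407]
orientation: [3.14, -0.102, -0.002]
contact_force: [0.7, -0.5, 0.2]
grip_width: -0.0003
gripper_force: 0.0
```

```bash
python3 dial.py scene wrist top; python3 -c "
from h import *
print(r.get_obs()['tcp_pos'],r.get_obs()['contact_force'],totool([.5358,-.0682,.056]))
d=grab('wrist'); u,v=proj(d,[.6226,-.0737,.05]);print(u,v)
u,v=int(u),int(v); im=d['image']; print(im.shape,'cam',-cam(d)[0].T@cam(d)[1])
y0=max(v-130,0);x0=u-130;print(x0,y0)
cv2.imwrite('pics/w6.png',cv2.resize(im[y0:v+130,x0:u+130],None,fx=2.2,fy=2.2,interpolation=2)[:,:,::-1])"
```

```text
scene mark [  1.177  84.576 171.873] needle [  1.36  129.743 192.137] diff 0.184
17.4
wrist mark [  1.141  53.424 199.651] needle [  1.264 109.265 233.195] diff 0.123
17.45
top mark [  1.667 114.145 204.983] needle [  1.289 178.962 224.732] diff -0.378
17.5
[ 0.53583745 -0.06813183  0.140031  ] [-0.01863841 -0.077183   -0.43004066] [1.50165169e-01 7.28201642e-02 8.40308662e+01]
312.4183756957562 93.28221863783055
(480, 640, 3) cam [ 0.61665095 -0.07413988  0.28235761]
182 0
```

View pics/w6.png

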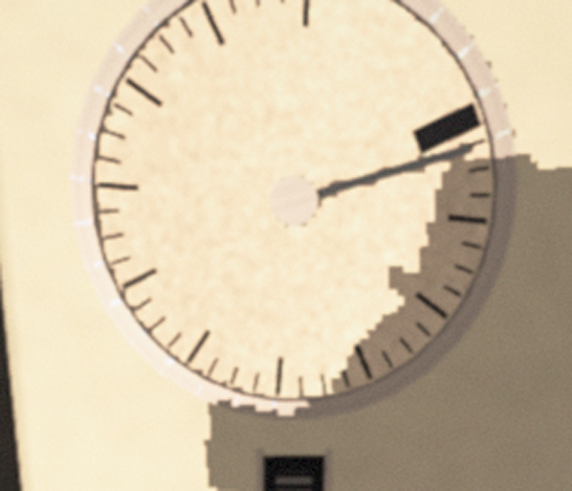

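In the crop, the hub is at (294,201), the mark at (447,128) and the needle tip at (480,144). That leaves about 0.15 rad of dial, or roughly 6.5 mm of rim. I'll do a short third stroke.

step_arm --pt "-3 0 45 0 0 0 0" --pt "-3 0 80 0 0 0 0" --pt "-3 0 85 0 0 0 0" --pt "-3 0 86 0 0 0 0" --pt "-3 0 87 0 0 0 0" --pt "-3 0 87 0 0 0 0" --pt "-3 0 87 0 0 0 0"

```text
clock: 18.25
tcp_pos: [0.5346, -0.0681, 0.0553]
orientation: [3.14, -0.103, 0.004]
contact_force: [-0.5, 0.3, -0.1]
grip_width: -0.0003
gripper_force: 0.0
```

step_arm --pt "0 0 1 0 0 0 0" --pt "0 0 2 0 0 0 0" --pt "0 0 2.5 0 0 0 0" --pt "0 0 2.5 0 0 0 0"

```text
clock: 18.65
tcp_pos: [0.5342, -0.0681, 0.0524]
orientation: [3.14, -0.103, 0.002]
contact_force: [-1.8, 0.5, 7.6]
grip_width: -0.0001
gripper_force: 3.6
```

step_arm --pt "0 0 0.2 0 0 0 0" --pt "1 0 0.2 0 0 0 0" --pt "2 0 0.2 0 0 0 0" --pt "3 0 0.2 0 0 0 0" --pt "3 0 0.2 0 0 0 0"

```text
clock: 19.15
tcp_pos: [0.5362, -0.0682, 0.052]
orientation: [3.14, -0.103, -0.001]
contact_force: [-4.2, -0.3, 8.6]
grip_width: -0.0004
gripper_force: 4.3
```

step_arm --pt "1 0 0 0 0 0 0" --pt "2 0 0 0 0 0 0" --pt "3 0 0 0 0 0 0" --pt "3.5 0 0 0 0 0 0" --pt "3.5 0 0 0 0 0 0"

```text
clock: 19.65
tcp_pos: [0.5396, -0.0685, 0.0519]
orientation: [3.14, -0.103, -0.002]
contact_force: [-3.8, 0.3, 8.3]
grip_width: 0.0002
gripper_force: 4.0
```

```bash
cat > fin.py <<'E'
from dial import *
d=grab('wrist'); g=cv2.cvtColor(d['image'],cv2.COLOR_RGB2GRAY)
print(r.get_obs()['tcp_pos'],r.get_obs()['contact_force'])
import dial
c=proj(d,[*C,.05]); print('ctr',c)
# refine centre: hub offset seen in w6 (315.6,91.4) vs 312.4,93.3 -> world
s=475/(-cam(d)[0].T@cam(d)[1])[2]
dial.C[:]=[.6226+.0009,-.0737-.0015]
print(np.round(measure(d),3)); m,n=measure(d); print('remaining',n[0]-m[0])
E
python3 fin.py
```

```text
[ 0.53956765 -0.06845     0.05192255] [-3.4491166  -0.28296361  8.41912856]
ctr [311.32963584  97.92714037]
[[  0.      0.    127.068]
 [  1.291  94.62  232.515]]
remaining 1.2911739033142946
```

step_arm --pt "0 0 -3 0 0 0 0" --pt "0 0 -12 0 0 0 0" --pt "-4 0 -50 0 0 0 0" --pt "-4 0 -90 0 0 0 0" --pt "-4 0 -90 0 0 0 0" --pt "-4 0 -90 0 0 0 0" --pt "-4 0 -90 0 0 0 0"

```text
clock: 20.4
tcp_pos: [0.5354, -0.0682, 0.1408]
orientation: [3.14, -0.102, -0.002]
contact_force: [-0.2, 0.7, 0.8]
grip_width: 0.0001
gripper_force: 0.0
```

```bash
cat > fin.py <<'E'
from dial import *
import dial
d=grab('wrist'); print(r.get_obs()['tcp_pos'],r.get_obs()['contact_force'])
dial.C[:]=[.6226+.0009,-.0737-.0015]
g=cv2.cvtColor(d['image'],cv2.COLOR_RGB2GRAY)
# mark: very dark blob near dial rim; needle: thresholded points at r 14-34 mm
m=(g<75).astype(np.uint8); n,l,s,c=cv2.connectedComponentsWithStats(m)
h=proj(d,[*dial.C,.049]); print('hub',h.round(1))
for k in range(1,n):
    q=ray(d,*c[k],.048)[:2]-dial.C
    if s[k,4]>40 and np.hypot(*q)<.055: print('blob',s[k],c[k].round(1),'r',np.hypot(*q).round(4),'ang',(YAW-np.arctan2(q[1],q[0])).round(3))
th,b=polar(d,np.arange(.014,.034,.002),.050); print('needle',peak(th,b.mean(0),8))
x,y=int(h[0]),int(h[1])
cv2.imwrite('pics/w7.png',cv2.resize(d['image'][max(y-90,0):y+90,x-60:x+120],None,fx=3,fy=3,interpolation=2)[:,:,::-1])
E
python3 fin.py
```

```text
[ 0.53519516 -0.06816511  0.14040486] [ 0.52314869  0.22964033 -1.02409727]
hub [314.9  90.8]
blob [373  58  29  13 159] [389.   64.6] r 0.0423 ang 1.248
needle (np.float64(1.2877876841991194), np.float64(102.53745365142822), np.float32(233.18452))
```

View pics/w7.png

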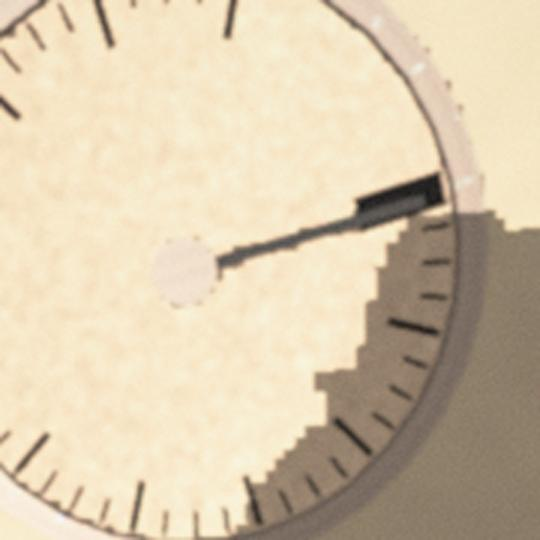

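The crop shows the mark centred at (400,201) and the needle tip at (425,203), with the hub at (185,272). About 0.04 rad (1.8 mm of rim) is left, so one small correction follows.

step_arm --pt "0 0 45 0 0 0 0" --pt "0 0 80 0 0 0 0" --pt "0 0 85 0 0 0 0" --pt "0 0 86 0 0 0 0" --pt "0 0 87 0 0 0 0" --pt "0 0 87 0 0 0 0" --pt "0 0 87 0 0 0 0"

```text
clock: 21.15
tcp_pos: [0.537, -0.0683, 0.0556]
orientation: [3.14, -0.103, 0.004]
contact_force: [-0.3, 0.1, -0.7]
grip_width: 0.0
gripper_force: 0.0
```

step_arm --pt "0 0 0.5 0 0 0 0" --pt "0 0 1 0 0 0 0" --pt "0 0 1 0 0 0 0" --pt "0 0 1 0 0 0 0"

```text
clock: 21.55
tcp_pos: [0.5361, -0.0682, 0.0534]
orientation: [-3.14, 0.103, -0.0]
contact_force: [0.0, 0.1, -0.3]
grip_width: 0.0005
gripper_force: 0.0
```

step_arm --pt "0 0 0.5 0 0 0 0" --pt "0 0 1 0 0 0 0" --pt "0 0 1.5 0 0 0 0" --pt "0 0 1.7 0 0 0 0" --pt "0 0 1.7 0 0 0 0" --pt "0 0 1.7 0 0 0 0"

```text
clock: 22.15
tcp_pos: [0.5362, -0.0682, 0.0521]
orientation: [3.14, -0.103, 0.0]
contact_force: [-1.4, 0.1, 5.6]
grip_width: 0.0001
gripper_force: 3.1
```

step_arm --pt "0 0 0.4 0 0 0 0" --pt "1 0 0.4 0 0 0 0" --pt "2 0 0.4 0 0 0 0" --pt "3 0 0.4 0 0 0 0" --pt "3 0 0.4 0 0 0 0" --pt "3 0 0.4 0 0 0 0"

```text
clock: 22.75
tcp_pos: [0.5386, -0.0684, 0.0517]
orientation: [3.14, -0.103, -0.001]
contact_force: [-3.4, 0.7, 7.1]
grip_width: 0.0
gripper_force: 3.9
```

step_arm --pt "0 0 -3 0 0 0 0" --pt "0 0 -12 0 0 0 0" --pt "-2 0 -50 0 0 0 0" --pt "-2 0 -90 0 0 0 0" --pt "-2 0 -90 0 0 0 0" --pt "-2 0 -90 0 0 0 0" --pt "-2 0 -90 0 0 0 0"

```text
clock: 23.45
tcp_pos: [0.5364, -0.0683, 0.1407]
orientation: [3.14, -0.102, -0.002]
contact_force: [-0.4, -0.7, -0.5]
grip_width: -0.0
gripper_force: 0.0
```

```bash
python3 fin.py; python3 - <<'E'
from h import *
# mark edges either side of the needle along circles (r 38..50 mm), in the wrist view; needle lighter than mark
from dial import *
import dial; dial.C[:]=[.6235,-.0752]
d=grab('wrist')
for rr in (.026,.032,.038,.041,.044,.047):
    th,a=polar(d,[rr],.0485); j=slice(128,170,2); print(rr,a[0][j].astype(int))
print(th[128:170:2].round(2))
E
```

```text
[ 0.53619872 -0.06824745  0.14028668] [ 0.40123788 -0.41339246  0.92431522]
hub [314.9  92.7]
blob [374  66  29  16 195] [390.2  74.3] r 0.0421 ang 1.344
needle (np.float64(1.2915131976462026), np.float64(103.2524299621582), np.float32(233.08865))
0.026 [228 229 230 232 235 236 229 194 140  99  95 123 178 218 230 232 233 233
 233 233 233]
0.032 [233 234 234 235 236 236 231 204 144 101  88  98 126 173 217 229 228 230
 232 232 234]
0.038 [232 233 234 232 231 231 233 213 121  85  87  79  48  39  35  32  69 117
 135 134 132]
0.041 [232 234 231 230 230 231 232 228 157  89  86  74  37  17  17  29  81 120
 125 125 123]
0.044 [233 230 229 231 231 231 230 230 169  88  85  77  45  28  16  35  97 132
 127 101 107]
0.047 [231 228 230 231 231 230 232 232 206  85  33  36  35  34  26  46 107 131
 124  87  93]
[1.12 1.13 1.15 1.17 1.19 1.2  1.22 1.24 1.26 1.27 1.29 1.31 1.33 1.34
 1.36 1.38 1.4  1.41 1.43 1.45 1.47]
```

The mark is now about 0.037 rad (1.7 mm) past the needle. The needle is over the bar but off its centre, so I roll back by about 1.5 mm.

step_arm --pt "0 0 45 0 0 0 0" --pt "0 0 80 0 0 0 0" --pt "0 0 85 0 0 0 0" --pt "0 0 87 0 0 0 0" --pt "0 0 88 0 0 0 0" --pt "0 0 88 0 0 0 0" --pt "0 0 88 0 0 0 0" --pt "0 0 88 0 0 0 0"

```text
clock: 24.35
tcp_pos: [0.5377, -0.0683, 0.0542]
orientation: [3.14, -0.103, 0.003]
contact_force: [-0.3, 0.7, 0.5]
grip_width: 0.0
gripper_force: 0.0
```

step_arm --pt "0 0 0.5 0 0 0 0" --pt "0 0 0.5 0 0 0 0" --pt "0 0 0.5 0 0 0 0"

```text
clock: 24.65
tcp_pos: [0.5371, -0.0683, 0.0529]
orientation: [3.14, -0.102, 0.0]
contact_force: [0.1, -0.1, 0.5]
grip_width: 0.0002
gripper_force: 0.1
```

step_arm --pt "0 0 0.5 0 0 0 0" --pt "0 0 1 0 0 0 0" --pt "0 0 1.3 0 0 0 0" --pt "0 0 1.3 0 0 0 0" --pt "0 0 1.3 0 0 0 0" --pt "0 0 1.3 0 0 0 0"

```text
clock: 25.25
tcp_pos: [0.5372, -0.0682, 0.0519]
orientation: [3.14, -0.102, 0.0]
contact_force: [-1.3, -0.1, 6.7]
grip_width: 0.0002
gripper_force: 3.1
```

step_arm --pt "-0.5 0 0.2 0 0 0 0" --pt "-1 0 0.2 0 0 0 0" --pt "-1.5 0 0.2 0 0 0 0" --pt "-2 0 0.2 0 0 0 0" --pt "-2 0 0.2 0 0 0 0" --pt "-2 0 0.2 0 0 0 0"

```text
clock: 25.85
tcp_pos: [0.5368, -0.0682, 0.052]
orientation: [-3.14, 0.103, -0.005]
contact_force: [3.5, -0.5, 5.5]
grip_width: 0.0001
gripper_force: 2.8
```

step_arm --pt "0 0 0.3 0 0 0 0" --pt "-0.5 0 0.4 0 0 0 0" --pt "-1 0 0.4 0 0 0 0" --pt "-1 0 0.4 0 0 0 0" --pt "-1 0 0.4 0 0 0 0"

```text
clock: 26.35
tcp_pos: [0.5363, -0.0682, 0.0519]
orientation: [-3.14, 0.102, -0.007]
contact_force: [4.7, -1.0, 5.9]
grip_width: -0.0001
gripper_force: 3.3
```

step_arm --pt "0 0 0.3 0 0 0 0" --pt "-0.5 0 0.4 0 0 0 0" --pt "-1 0 0.4 0 0 0 0" --pt "-1 0 0.4 0 0 0 0" --pt "-1 0 0.4 0 0 0 0"

```text
clock: 26.85
tcp_pos: [0.5357, -0.0682, 0.0517]
orientation: [-3.14, 0.103, -0.008]
contact_force: [4.2, -1.3, 8.3]
grip_width: 0.0001
gripper_force: 4.0
```

step_arm --pt "0 0 -3 0 0 0 0" --pt "0 0 -12 0 0 0 0" --pt "0 0 -50 0 0 0 0" --pt "0 0 -90 0 0 0 0" --pt "0 0 -90 0 0 0 0" --pt "0 0 -90 0 0 0 0" --pt "0 0 -90 0 0 0 0"

```text
clock: 27.55
tcp_pos: [0.5316, -0.068, 0.1394]
orientation: [3.14, -0.102, -0.005]
contact_force: [0.2, 0.4, -0.1]
grip_width: -0.0
gripper_force: 0.0
```

```bash
python3 - <<'E'
from dial import *
import dial; dial.C[:]=[.6235,-.0752]
print(r.get_obs()['tcp_pos'],r.get_obs()['contact_force'])
d=grab('wrist')
for rr in (.026,.032,.038,.041,.044,.047,.050):
    th,a=polar(d,[rr],.0485); j=slice(128,170,2); print(rr,a[0][j].astype(int))
print(th[128:170:2].round(2))
E
```

```text
[ 0.531552   -0.0679688   0.13940392] [ 0.24604406  0.35675723 -0.07198934]
0.026 [230 230 232 234 234 233 225 193 124  92  93 127 178 219 231 233 233 233
 233 234 234]
0.032 [233 233 235 235 234 231 231 210 155 102  90  97 119 166 216 231 231 231
 234 235 235]
0.038 [233 233 232 229 231 231 189  81  57  83  90  77  50  35  59 151 225 236
 235 234 230]
0.041 [232 230 229 230 232 232 213 109  57  86  88  77  42  34  75 181 228 222
 166 125 124]
0.044 [230 230 231 230 229 228 222 140  53  77  85  76  43  41 100 204 234 228
 167 118 133]
0.047 [228 230 230 231 229 230 231 179  53  37  35  35  39  34 121 226 233 222
 125 111 131]
0.05 [168 153 155 128 127 141 151 142 146 146 149 165 150 131 139 153 158 152
 144 105  95]
[1.12 1.13 1.15 1.17 1.19 1.2  1.22 1.24 1.26 1.27 1.29 1.31 1.33 1.34
 1.36 1.38 1.4  1.41 1.43 1.45 1.47]
```

The mark now spans 1.24–1.36 rad, centred near 1.30, with the needle at 1.29. That is about 0.5 mm off. The robot is clear, so I hand in.

```bash
python3 -c "
from bench import r
print(r.hand_in())"
```

```text
the job is handed in; nothing more can be done
None
```

The wide white jar stands upright near the middle of the pan, and the dial's zero mark lies under the needle to within about 0.5 mm by my wrist-camera measurement. The arm was clear of everything, and the job is handed in.

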